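# Hook a parts basket out of the drying well

### The arm

A 6-joint arm with a two-finger parallel gripper is mounted at the origin on the work surface. World frame = base frame: x ahead of the robot, y to its left, z up, the work surface at z = 0. Lengths are in m, angles in rad, forces in N, time in s.
With the tool pointing down it reaches from about 0.325 to 1 m from the base axis. Payload 5.1 kg.
Tool frame: the origin (TCP) lies at the very end of the fingers, on their centre line; the grasp point (between the pads) lies 19 mm behind it (r.grip_point_offset is the z of the grasp point in the tool frame, in m); z points along the fingers, y is the direction in which the jaws open and shut (so a half turn about z gives the same grasp; the last joint's range is limited). The gripper opens to 85 mm and grips with 20 to 120 N. Pads are 22 mm wide; open, the fingers measure 114 mm over their backs; the gripper's body (76 mm by 85 mm) begins 54 mm behind the grasp point. The pads swing forward as they close: fully open they stand 13 mm farther back than shut.
Start: joints at [1.193, 0.124, 1.65, -0, 1.367, -0.083], TCP at [0.189, 0.622, 0.231] pointing down, gripper open.
Joint ranges: [-2.61, 2.61], [-1.02, 2.33], [0.03, 2.71], [-1.35, 4.49], [0.32, 2.68], [-2.91, 2.91]. Speed limits (rad/s): [2.57, 2.57, 3.14, 3.14, 3.14, 3.14].

### API

Orientations are given as a unit quaternion [w, x, y, z].
In Python, from station import r gives the robot as it stands. The module is installed in compiled form; this text tells all that it offers.
- The arm moves only by the tool jog_arm, never from a script. Its arguments are lists of equal length, an entry for each row: "gripper": the opening, from -1 (shut) to 1 (fully open); "xyz": the shift along the tool's x, y, z in m, a list of three; "roll": the turn about the tool's z in rad. A call has 1 to 5 rows; each row is the pose to reach, as a shift and turn from the pose commanded when the call began, along the tool's axes at that moment; what a row does not reach only later rows make up. A row lasts 1/10 s, in which the tool goes at most 50 mm and 8.59 degrees, less where a joint would pass 70% of its speed; a pose out of reach is approached as far as the arm can. A call with a gripper value outside its range is refused whole. The fingers move at their own pace and stop on an object; "force" is the grip in N (left out, the last holds). Time passes only in rows, so rows that repeat a pose let the fingers close. It gives the time, the measured TCP pose, the force and the opening at its end, in the units of the state.
- r.read_state(): the state, without advancing time (a new reading comes with each control period).
- r.get_image(name): name is "scene" or "top" or "wrist"; returns the picture (384x512x3 uint8, red, green, blue); there is no depth.
- r.camera_params(name): a dict with "K" (3x3 intrinsics, pixels), "extrinsics" (4x4, takes a point from camera to world coordinates); the wrist camera has in their place "hand_eye" (4x4, takes a point from camera to tool coordinates, whose origin is the TCP and whose axes are the flange's). Camera axes: x right, y up, looking along -z (the intrinsics and any distortion apply to the point x, -y, -z); pixel columns grow to the right and rows downward; lengths in m; the calibration is good to about 2 mm. A picture is of the moment at which its call begins: read the wrist's pose just before it. camera_params takes no time and is no camera call.
- r.hand_in(): hands the job in, once; it reports no verdict.
The state is a dict: "time_s": time; "qpos": joint angles; "joint_velocities": joint speeds; "joint_torque": joint torques, N m; "ee_pos": TCP position; "tcp_rot": TCP orientation; "force": force on the tool from outside, world axes, zero at the start; "wrist_torque": the same for the moment, N m; "opening": finger opening in m.
Only numpy, scipy, OpenCV 4.12 (cv2) and the standard library are available. Lean on these libraries where they do the work, as an engineer would, in place of code of your own. Each camera call takes 0.05 s, during which the arm holds its last target. There are 200 camera calls.

### The job

The mainspring barrel is dry: with the hook from the tool rack, lift the wire basket that holds it out of its deep well in the dryer and set it down gently, upright, in the clear space of the wooden tray, with the barrel still in it. Then slip the hook out of the bail and hang it back in its empty slot on the rack. Cleaned parts are never handled, so only the hook may touch the basket, and leave everything else as it is.

Things in the scene. Friction and masses are not known exactly. Their poses are not given: they have to be found in the camera images.
- dryer: Bench dryer, fixed. Origin on the table under its middle well. Three square wells in a row at y = -90, 0, +90 mm in its frame, each 66 x 66 mm inside, 115 mm deep: rims 140 mm, well floors 25 mm above the table. Well block 92 (x) by 284 mm (y); behind it (+x) a blower housing 96 mm deep, 128 mm high, with a dial up to 142 mm.
- basket: The wanted basket: round steel-wire basket standing in one of the wells, the one with the brass barrel in it. 56 mm across, sides 25 mm high, about 90 g empty. Origin at the centre of its underside, z up. A rigid wire arch (the bail, 4 mm wire) in its y-z plane rises from the rim at y = +-26 mm to a blunt peak over the middle, 56 mm (wire centre) above the underside.
- basket_bail (a point): Wire centre of the peak of the wanted basket's bail; axes as the basket's. The arch spans y, so the hook goes under it along +x or -x; the space below is open down to the barrel (30 mm). A hook slides to the peak by itself and the basket hangs level, free to swing and turn a little.
- barrel: Mainspring barrel: brass drum with a toothed rim, 36 mm across, 15 mm high with a short steel arbor to 21 mm, about 60 g, loose on the 3 mm thick floor of the wanted basket. Origin at the centre of its underside.
- hook_grip (a point): Centre of the handle of the hook, the tool with a small J at its end, hanging upright in one of the rack's three slots. Square wooden handle 14 x 14 mm, flats across its x and y, 29 mm above and below this point; z up. The underside of its round collar (22 mm across, 34 mm below this point) rests on the rack. About 45 g.
- hook: Same tool, axes as hook_grip: a straight 4 mm steel rod runs down from the collar to this origin, on the rod's axis at the height of the J's lowest wire centre, 122 mm below the handle's centre. The J opens upward; its tip stands 14 mm from the rod axis on the tool's +x side and ends (wire centre) 12 mm above the lowest point; 10 mm clear between rod and tip.
- hook_throat (a point): Bottom of the hook's throat, where the bail sits: 7 mm to the tool's +x side of the rod axis, 120 mm below the handle's centre; the wire of a hanging bail has its centre 2 mm higher.
- rack: Wooden tool rack, fixed, 60 (x) by 190 mm (y). Origin on the table below the middle tool. Shelf 12 mm thick, top 110 mm up, with three slots 9 mm wide at y = -60, 0, +60 mm, open at the front edge (-x side, x = -27 mm) and ending at x = +9 mm; rods stand at about x = 0. A hung hook's handle centre is 144 mm up. Lift the collar off the shelf and draw the tool out to -x.
- tray: Shallow wooden tray, fixed, 130 mm (x) by 200 mm (y), walls 5 mm thick and 14 mm high. Origin at the centre of its underside; floor 5 mm above it. The small movement lies in its +y half, the -y half is clear.
- movement: Bystander in the tray: small brass watch movement, 38 mm across, 15 mm high; origin at the centre of its underside.
- spare_basket_bail (a point): Bystander in another well: an empty basket exactly like the wanted one; this is the wire centre of its bail's peak, 56 mm above its underside.
- well_cap: Bystander on the third well: square aluminium cap, 82 x 82 mm, with a black knob; origin at the centre of its flange's underside at the rim's height, top of the knob 26 mm above it.
- pusher_grip (a point): Bystander on the rack: a straight pusher with a small brass foot, handle and rod as the hook's; centre of its handle, which is 58 mm long.
- dust_brush_grip (a point): Bystander on the rack: a round dust brush, handle as the hook's; centre of its handle.
- oil_bottle: Bystander: small amber glass bottle, 36 mm across, 90 mm high, standing between dryer and robot; origin at the centre of its underside.
- solvent_bottle: Bystander: tall white bottle with black cap, 52 mm across, 150 mm high, standing beyond the rack or the tray; origin at the centre of its underside.
- alarm_clock: Bystander: twin-bell alarm clock, 45 mm deep (x), 84 mm wide (y), 105 mm high, standing beyond the rack or the tray; origin on the table under its centre.
Not all that is in view belongs to the job. What is shaped like the hook but orange or pink is not meant.

How it is judged:
On the way, in this order (a step that is already met when the one before it is completed fails the run):
1. the basket hangs on the hook, lifted clear of its well (height (world z) of basket above 0.142 m and contact force between hook and basket above 0.3 N), for 0.1 s.
2. the basket stands upright in the tray with the barrel in it, and the hook no longer touches it (x of basket in the frame of tray between -0.034 and 0.034 m and y of basket in the frame of tray between -0.069 and 0.069 m and z of basket in the frame of tray below 0.01 m and angle between basket's own z axis and vertical below 0.1 rad and distance between barrel and basket below 0.016 m and contact force between hook and basket below 0.05 N), for 0.2 s.
3. the hook hangs on the rack again (x of hook_grip in the frame of rack between -0.018 and 0.012 m and y of hook_grip in the frame of rack between -0.072 and 0.072 m and z of hook_grip in the frame of rack between 0.14 and 0.149 m and angle between hook_grip's own z axis and vertical below 0.12 rad), for 0.2 s.
At the end, for the whole second after the job is handed in: Basket on the tray floor inside its walls (centre within 34 mm in x, 69 mm in y of the tray centre), tilt under 0.1 rad, barrel in it (origins within 16 mm), off the hook; the hook hangs by its collar in a rack slot (handle centre 140 to 149 mm up, tilt under 0.12 rad); all at rest (all of step 2 and all of step 3 and linear speed of each of basket, barrel, hook below 0.02 m/s); the robot touches nothing.
It fails at once if the hand or arm touches the basket or the barrel (contact force between any of the fingers, the arm and basket above 0.5 N or contact force between any of the fingers, the arm and barrel above 0.5 N).
It fails at once if the barrel falls out of the basket (distance between barrel and basket above 0.04 m).
It fails at once if the basket is dropped or pressed on the tray (impact over 30 N) (contact force between basket and tray above 30 N).
It fails at once if a bystander is displaced by more than 20 mm (distance of any of spare_basket_bail, well_cap, pusher_grip, dust_brush_grip, movement, oil_bottle, solvent_bottle, alarm_clock from where it was at the start of the episode above 0.02 m).
It also fails if it takes over 69 s, if anything falls off the work surface, if the arm or the gripper's body presses on something with over 40 N, if the wrist force passes 120 N, or if a joint passes its speed limit or range.

## Working session

There is one attempt and no reset: what is moved stays moved. The work goes in short steps, Python scripts to look and compute and a tool call to move; the robot and the scene stay as the last step left them, time stands still between calls to the robot, and variables do not carry over. Pictures are saved under pics/ and viewed, about 8 in all and at most 12, crops included, and the job is handed in when it is done.

Besides the shell and the picture viewer there is one more tool, called after "Call:" as name([rows], argument=value, ...), one row to a line, values as JSON. jog_arm: Moves the arm, as the interface text tells. Its arguments: {"type":"object","properties":{"gripper":{"type":"array"},"xyz":{"type":"array"},"roll":{"type":"array"},"force":{"type":"number"}},"required":["gripper","xyz","roll"]}

```bash
mkdir -p pics; cat > h.py <<'E'
import numpy as np, cv2
from station import r
def save(n,f,crop=None,s=1):
    im=r.get_image(n)[:,:,::-1]
    cv2.imwrite('pics/raw_'+f,im)
    if crop: im=im[crop[1]:crop[3],crop[0]:crop[2]]
    cv2.imwrite('pics/'+f,cv2.resize(im,None,fx=s,fy=s,interpolation=cv2.INTER_CUBIC))
def quat(q):
    from scipy.spatial.transform import Rotation as R
    return R.from_quat([q[1],q[2],q[3],q[0]]).as_matrix()
def ext(n,st=None):
    p=r.camera_params(n)
    if n=='wrist':
        T=np.eye(4);T[:3,:3]=quat(st['tcp_rot']);T[:3,3]=st['ee_pos']
        return np.array(p['K']),T@np.array(p['hand_eye']),p
    return np.array(p['K']),np.array(p['extrinsics']),p
def ray(n,uv,st=None):
    K,E,p=ext(n,st)
    d=np.linalg.inv(K)@[uv[0],uv[1],1]; d=np.array([d[0],-d[1],-d[2]])
    return E[:3,3],E[:3,:3]@d
def atz(n,uv,z,st=None):
    o,d=ray(n,uv,st); return o+d*(z-o[2])/d[2]
def tri(obs):
    A=np.zeros((3,3));b=np.zeros(3)
    for o,d in [ray(*q) for q in obs]:
        d=d/np.linalg.norm(d);M=np.eye(3)-np.outer(d,d);A+=M;b+=M@o
    return np.linalg.solve(A,b)
def proj(n,P,st=None):
    K,E,p=ext(n,st); c=np.linalg.inv(E)@np.append(P,1); c=K@[c[0],-c[1],-c[2]]; return c[:2]/c[2]
E
python3 - <<'E'
from h import *
np.set_printoptions(precision=4,suppress=True)
save('scene','s1.png',None,1.5);save('top','t1.png',None,1.5)
for n in ('scene','top','wrist'): print(n,r.camera_params(n))
print(r.read_state())
E
```

```text
scene {'K': array([[421.1234,   0.    , 257.622 ],
       [  0.    , 421.1234, 184.3689],
       [  0.    ,   0.    ,   1.    ]]), 'extrinsics': array([[ 0.5345, -0.4554,  0.7119,  1.1966],
       [ 0.845 ,  0.3055, -0.4389, -0.4314],
       [-0.0176,  0.8362,  0.5481,  0.7006],
       [ 0.    ,  0.    ,  0.    ,  1.    ]])}
top {'K': array([[462.1133,   0.    , 263.1245],
       [  0.    , 462.1133, 200.3855],
       [  0.    ,   0.    ,   1.    ]]), 'extrinsics': array([[ 0.0012,  0.9897, -0.1434,  0.2788],
       [-1.    ,  0.0013,  0.0004,  0.0248],
       [ 0.0005,  0.1434,  0.9897,  1.3225],
       [ 0.    ,  0.    ,  0.    ,  1.    ]])}
wrist {'K': array([[265.8948,   0.    , 251.3457],
       [  0.    , 265.8948, 191.6381],
       [  0.    ,   0.    ,   1.    ]]), 'hand_eye': array([[ 0.0007,  0.9617,  0.2741,  0.0688],
       [ 1.    , -0.0008,  0.0003,  0.0009],
       [ 0.0005,  0.2741, -0.9617, -0.1419],
       [ 0.    ,  0.    ,  0.    ,  1.    ]])}
{'time_s': 0.1, 'qpos': array([ 1.1934,  0.1245,  1.6515,  0.    ,  1.3675, -0.0826]), 'joint_velocities': array([-0.0018, -0.0022, -0.0008, -0.0006,  0.0002, -0.0003]), 'joint_torque': array([  0.0003, -42.4928, -36.6655,  -0.    ,   0.0039,   0.    ]), 'ee_pos': array([0.1887, 0.6214, 0.2302]), 'tcp_rot': array([-0.0002,  0.1469,  0.9892, -0.0009]), 'force': array([-0.497 , -0.5037, -0.3242]), 'wrist_torque': array([ 0.0058, -0.0442,  0.0234]), 'opening': 0.08554920270696915}
```

View pics/s1.png

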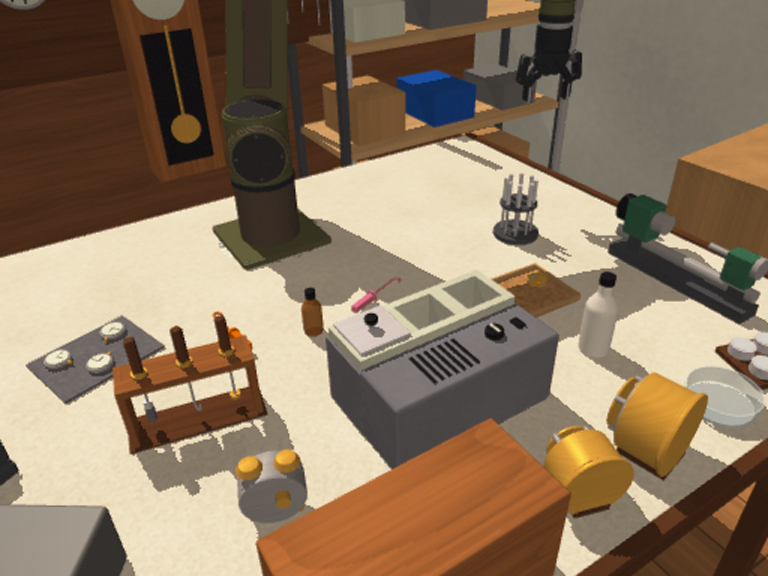

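View pics/t1.png

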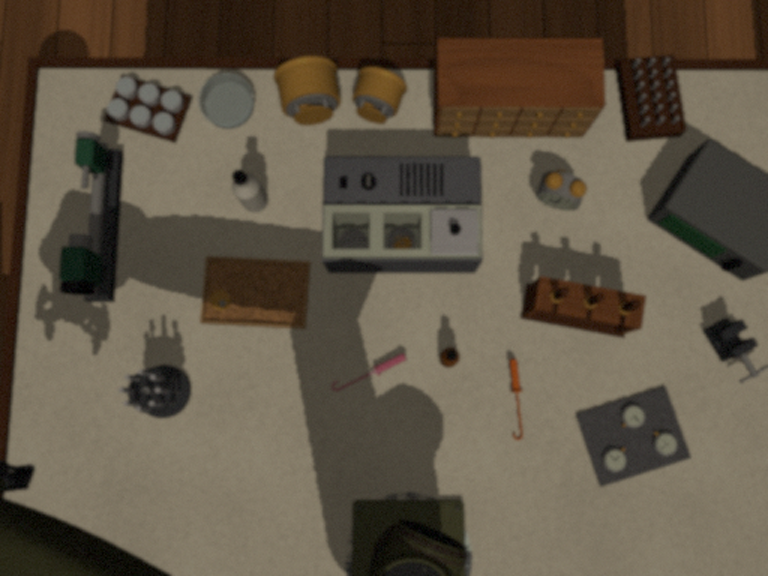

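The middle well holds the brass barrel, the cap is on the -y well and the rack is at the right of the top view, around (583,305). The middle tool looks like the hook. I'll enlarge these areas next.

```bash
python3 - <<'E'
import cv2,numpy as np
s=cv2.imread('pics/raw_s1.png');t=cv2.imread('pics/raw_t1.png')
f=lambda im,c,k:cv2.resize(im[c[1]:c[3],c[0]:c[2]],None,fx=k,fy=k,interpolation=cv2.INTER_CUBIC)
a=f(s,(70,200,190,310),5)
cv2.imwrite('pics/c1.png',a)
b=f(t,(125,95,325,225),4);cv2.imwrite('pics/c2.png',b)
c=f(t,(340,170,440,235),8);cv2.imwrite('pics/c3.png',c)
E
```

```text
(no output)
```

View pics/c1.png

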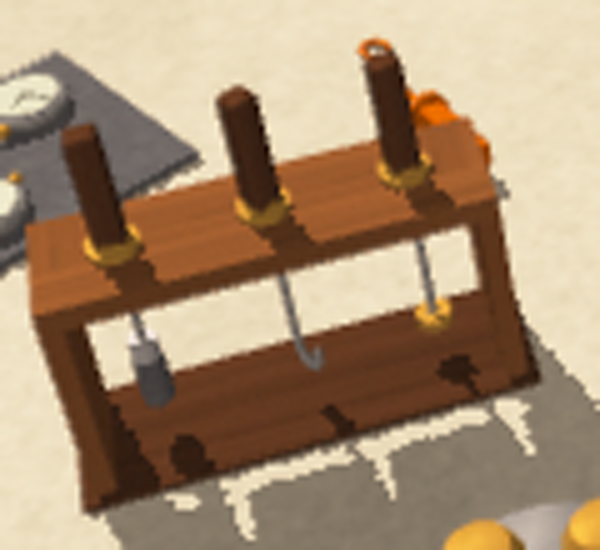

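View pics/c2.png

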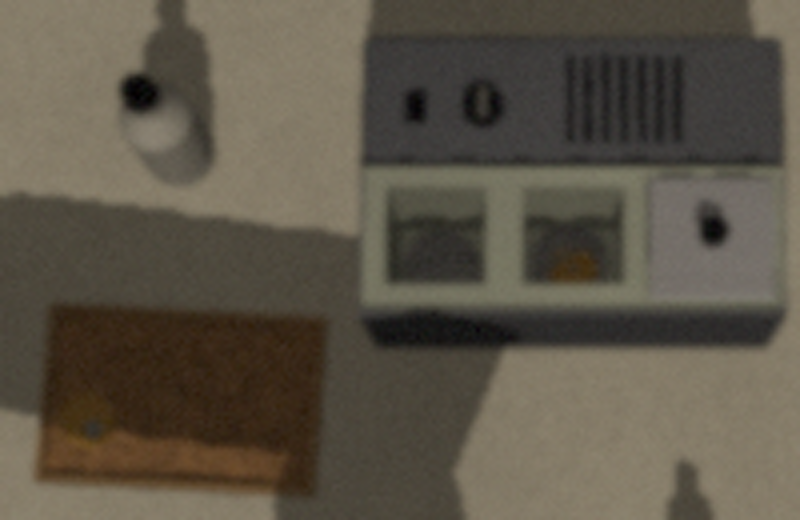

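View pics/c3.png

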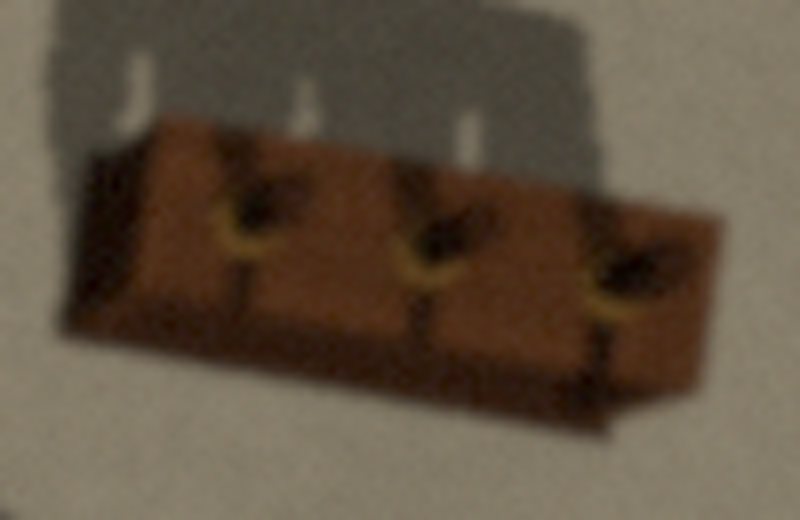

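```bash
python3 - <<'E'
from h import *
np.set_printoptions(precision=4,suppress=True)
c1=lambda u,v:(u/5+69.6,v/5+199.6)
c2=lambda u,v:(u/4+124.6,v/4+94.6)
c3=lambda u,v:(u/8+339.6,v/8+169.6)
print('tops',[atz('scene',c1(*p),.173) for p in [(81,132),(238,96),(385,58)]])
print('collars',[atz('scene',c1(*p),.113) for p in [(112,244),(263,208),(404,170)]])
print('shelf back',[atz('top',c3(*p),.110) for p in [(160,115),(725,215),(690,392),(135,298)]])
print('collar top',[atz('top',c3(*p),.113) for p in [(243,225),(432,255),(607,290)]])
print('midwell',[atz('top',c2(*p),.14) for p in [(523,187),(623,187),(523,283),(623,283),(573.5,235)]])
print('block',[atz('top',c2(*p),.14) for p in [(362,165),(785,165),(362,305),(783,302)]])
print('tray',[atz('top',c2(*p),.014) for p in [(50,303),(328,318),(315,492),(37,480)]])
print('mov',atz('top',c2(88,415),.015))
E
```

```text
tops [array([ 0.4479, -0.3773,  0.173 ]), array([ 0.4597, -0.3172,  0.173 ]), array([ 0.4683, -0.2575,  0.173 ])]
collars [array([ 0.4468, -0.3785,  0.113 ]), array([ 0.4593, -0.3185,  0.113 ]), array([ 0.4685, -0.2591,  0.113 ])]
shelf back [array([ 0.4991, -0.2327,  0.11  ]), array([ 0.4656, -0.4193,  0.11  ]), array([ 0.4066, -0.4048,  0.11  ]), array([ 0.4376, -0.2227,  0.11  ])]
collar top [array([ 0.4616, -0.2585,  0.113 ]), array([ 0.4517, -0.3207,  0.113 ]), array([ 0.4401, -0.378 ,  0.113 ])]
midwell [array([0.6073, 0.045 , 0.14  ]), array([ 0.6074, -0.0208,  0.14  ]), array([0.5427, 0.0448, 0.14  ]), array([ 0.5428, -0.0206,  0.14  ]), array([0.575 , 0.0118, 0.14  ])]
block [array([0.6221, 0.1513, 0.14  ]), array([ 0.6225, -0.1278,  0.14  ]), array([0.5279, 0.1498, 0.14  ]), array([ 0.5303, -0.1249,  0.14  ])]
tray [array([0.5556, 0.3884, 0.014 ]), array([0.5449, 0.1875, 0.014 ]), array([0.4188, 0.1943, 0.014 ]), array([0.4271, 0.3924, 0.014 ])]
mov [0.4738 0.3576 0.015 ]
```

Call:
jog_arm([
  [-0.04,-0.02,0],
  [-0.08,-0.04,0],
  [-0.12,-0.06,0],
  [-0.16,-0.085,0],
  [-0.2,-0.107,0],
], gripper=[1,1,1,1,1], roll=[0.14,0.28,0.42,0.56,0.7])

```text
time_s: 0.6
ee_pos: [0.3498, 0.4597, 0.2308]
tcp_rot: [-0.0, 0.48, 0.878, -0.0]
force: [0.5, 0.7, -0.9]
opening: 0.0856
```

Call:
jog_arm([
  [-0.048,-0.005,0],
  [-0.096,-0.01,0],
  [-0.144,-0.015,0],
  [-0.192,-0.02,0],
  [-0.24,-0.026,0],
], gripper=[1,1,1,1,1], roll=[0.14,0.28,0.42,0.57,0.57])

```text
time_s: 1.1
ee_pos: [0.4584, 0.2441, 0.2309]
tcp_rot: [-0.0, 0.706, 0.708, -0.0]
force: [1.0, 0.2, -0.2]
opening: 0.0855
```

Call:
jog_arm([
  [-0.045,0.02,0],
  [-0.09,0.045,0],
  [-0.135,0.07,0],
  [-0.18,0.09,0],
  [-0.22,0.115,0.01],
], gripper=[1,1,1,1,1], roll=[0,0,0,0,0])

```text
time_s: 1.6
ee_pos: [0.5753, 0.0248, 0.2226]
tcp_rot: [0.001, 0.705, 0.709, 0.001]
force: [-0.4, 0.3, 0.1]
opening: 0.0855
```

```bash
python3 - <<'E'
from h import *
st=r.read_state();print(st['time_s'],st['ee_pos'],st['tcp_rot'],st['qpos'])
save('wrist','w1.png',None,1.5)
st=r.read_state();print(st['time_s'],st['ee_pos'],st['tcp_rot'])
E
```

```text
1.6 [0.57527699 0.02477736 0.22264665] [0.00097594 0.70518307 0.70902399 0.0009334 ] [-5.02172396e-02 -3.51686810e-02  1.82936188e+00  8.49468635e-05
  1.34469985e+00 -5.56680647e-02]
1.65 [0.57708656 0.0191823  0.21958314] [ 0.00187438  0.70674585  0.70746389 -0.00127761]
```

View pics/w1.png

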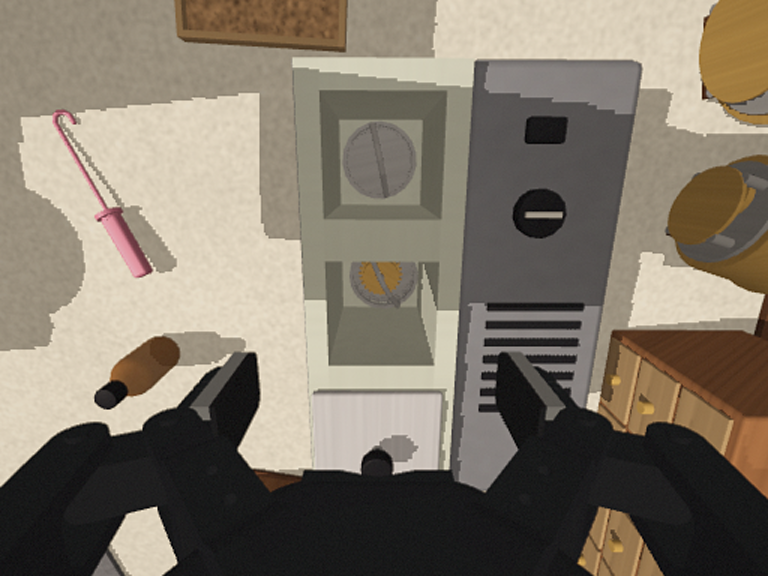

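The view shows the spare basket at (380,158) and the barrel basket at (382,278). The near well rim partly hides the barrel basket's bail, which is turned about 20°. I'll shift 80 mm to look straight down the well.

Call:
jog_arm([
  [-0.04,0,0],
  [-0.07,0,0],
  [-0.07,0,0],
  [-0.07,0,0],
  [-0.07,0,0],
], gripper=[1,1,1,1,1], roll=[0,0,0,0,0])

```text
time_s: 2.15
ee_pos: [0.5744, -0.0422, 0.2211]
tcp_rot: [-0.0, 0.705, 0.709, -0.0]
force: [-0.5, -0.7, 0.8]
opening: 0.0852
```

```bash
python3 - <<'E'
from h import *
st=r.read_state();print(st['time_s'],st['ee_pos'],st['tcp_rot'],proj('wrist',(0.575,0.012,.081),st))
u,v=proj('wrist',(0.575,0.012,.1),st).astype(int)
c=(u-45,v-40,u+45,v+40);print(c)
save('wrist','w2.png',c,7)
E
```

```text
2.15 [ 0.57443869 -0.04220067  0.22107841] [-3.39551645e-04  7.04729157e-01  7.09476356e-01 -2.30798641e-05] [251.47906964 131.77601862]
(np.int64(206), np.int64(92), np.int64(296), np.int64(172))
```

View pics/w2.png

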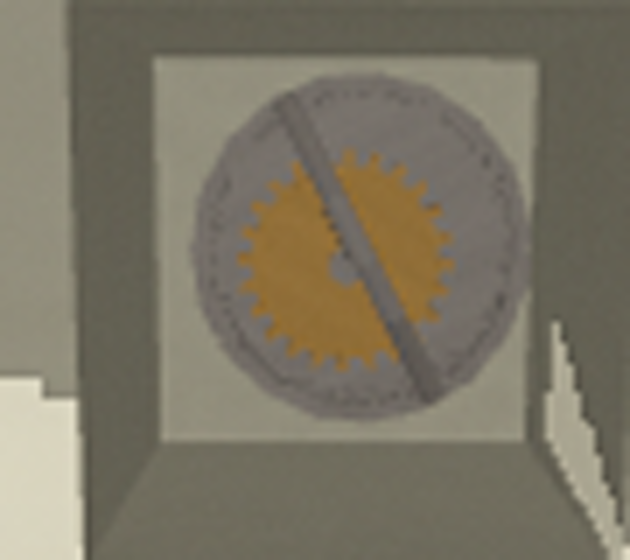

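```bash
python3 - <<'E'
from h import *
np.set_printoptions(precision=4,suppress=True)
st=dict(ee_pos=[ 0.57443869,-0.04220067,0.22107841],tcp_rot=[-3.39551645e-04,7.04729157e-01,7.09476356e-01,-2.3e-05])
c=lambda u,v:((u-3)/7+206,(v-3)/7+92)
f=lambda u,v,z:atz('wrist',c(u,v),z,st)
a,b=f(288,98,.05),f(432,398,.05);print(a,b,(a+b)/2,np.hypot(*(a-b)[:2]),np.arctan2(-(a-b)[0],(a-b)[1]))
print('floor mid',f(346,250,.025),'basket rim c',f(360,246,.048),f(196,246,.048),f(527,246,.048))
print('peak',f(362,250,.081), 'peakproj',[proj('wrist',((a+b)/2)[:2].tolist()+[.081],st)], c(362,250))
print('well', [f(*p,.025) for p in [(152,57),(540,57),(160,443),(527,443)]])
E
```

```text
[0.5694 0.0389 0.05  ] [ 0.5936 -0.0086  0.05  ] [0.5815 0.0151 0.05  ] 0.05335622308392035 0.47056325824004286
floor mid [0.5793 0.0143 0.025 ] basket rim c [0.5813 0.0159 0.048 ] [0.5543 0.0157 0.048 ] [0.6088 0.0161 0.048 ]
peak [0.581  0.0166 0.081 ] peakproj [array([257.8341, 128.7231])] (257.2857142857143, 127.28571428571428)
well [array([0.5456, 0.0463, 0.025 ]), array([0.6123, 0.0468, 0.025 ]), array([ 0.5459, -0.0201,  0.025 ]), array([ 0.6126, -0.0196,  0.025 ])]
```

Call:
jog_arm([
  [-0.045,-0.02,-0.01],
  [-0.09,-0.04,-0.02],
  [-0.135,-0.06,-0.02],
  [-0.18,-0.08,-0.02],
  [-0.225,-0.095,-0.02],
], gripper=[1,1,1,1,1], roll=[0.1,0.187,0.187,0.187,0.187])

```text
time_s: 2.7
ee_pos: [0.4803, -0.269, 0.2418]
tcp_rot: [0.0, 0.767, 0.641, 0.0]
force: [1.4, -1.1, -0.3]
opening: 0.0854
```

Call:
jog_arm([
  [-0.045,-0.014,0],
  [-0.052,-0.014,0],
  [-0.052,-0.014,0],
  [-0.052,-0.014,0],
  [-0.052,-0.014,0],
], gripper=[1,1,1,1,1], roll=[0,0,0,0,0])

```text
time_s: 3.2
ee_pos: [0.4587, -0.3156, 0.2413]
tcp_rot: [-0.0, 0.767, 0.641, 0.0]
force: [-0.7, 0.5, 0.2]
opening: 0.0852
```

```bash
python3 - <<'E'
from h import *
st=r.read_state();print(st['time_s'],st['ee_pos'],st['tcp_rot'])
u,v=proj('wrist',(0.457,-0.319,.16),st).astype(int)
c=(u-65,v-50,u+65,v+50);print(c)
save('wrist','w3.png',c,6)
E
```

```text
3.2 [ 0.45867782 -0.31560192  0.24134447] [-1.19091378e-04  7.67304746e-01  6.41282617e-01  1.31433125e-04]
(np.int64(184), np.int64(152), np.int64(314), np.int64(252))
```

View pics/w3.png

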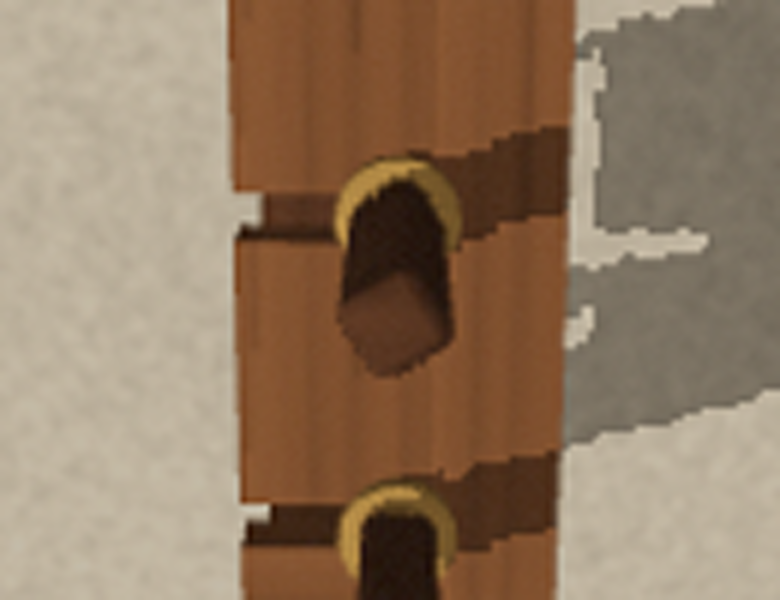

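```bash
python3 - <<'E'
from h import *
np.set_printoptions(precision=4,suppress=True)
st=dict(ee_pos=[0.45867782,-0.31560192,0.24134447],tcp_rot=[-1.19e-04,7.67304746e-01,6.41282617e-01,1.3e-04])
f=lambda u,v,z:atz('wrist',((u-2.5)/6+184,(v-2.5)/6+152),z,st)
L,T,R_,B=[f(*p,.173) for p in [(339,315),(400,270),(454,330),(388,378)]]
print((L+T+R_+B)/4,[np.linalg.norm(x) for x in (T-L,R_-T,B-R_,L-B)])
for a,b in ((T,L),(R_,B)): print(np.arctan2(*(a-b)[[1,0]]))
for a,b in ((T,R_),(L,B)): print(np.arctan2(*(a-b)[[1,0]])-np.pi/2)
print('collar',f(398,219,.113),'slot',f(250,215,.110),'next collar',f(397,538,.113))
print('shelf front',f(230,100,.11),f(240,500,.11))
s=cv2.imread('pics/raw_s1.png')
k=14;x0,y0=112,250;im=cv2.resize(s[y0:y0+32,x0:x0+36],None,fx=k,fy=k,interpolation=cv2.INTER_CUBIC)
outs=[]
for yaw in (.5,2.07):
    j=im.copy();c=np.array([.459,-.3185,.022])
    d=np.array([np.cos(yaw),np.sin(yaw),0])
    for P in (c+[0,0,.05],c,c+d*.014+[0,0,.012]):
        u=proj('scene',P);cv2.circle(j,(int((u[0]-x0+.5)*k),int((u[1]-y0+.5)*k)),5,(0,0,255),-1)
    outs.append(j)
cv2.imwrite('pics/j.png',cv2.resize(np.hstack(outs),None,fx=.78,fy=.78))
E
```

```text
[ 0.4576 -0.3172  0.173 ] [np.float64(0.010708744798075463), np.float64(0.011523620033654305), np.float64(0.011653005207946713), np.float64(0.011533045219242229)]
0.47877278060116135
0.48060251279028593
0.5323518215088305
0.4504059765618518
collar [ 0.4575 -0.3184  0.113 ] slot [ 0.4316 -0.3138  0.11  ] next collar [ 0.4463 -0.3789  0.113 ]
shelf front [ 0.4324 -0.2929  0.11  ] [ 0.4185 -0.3675  0.11  ]
```

View pics/j.png

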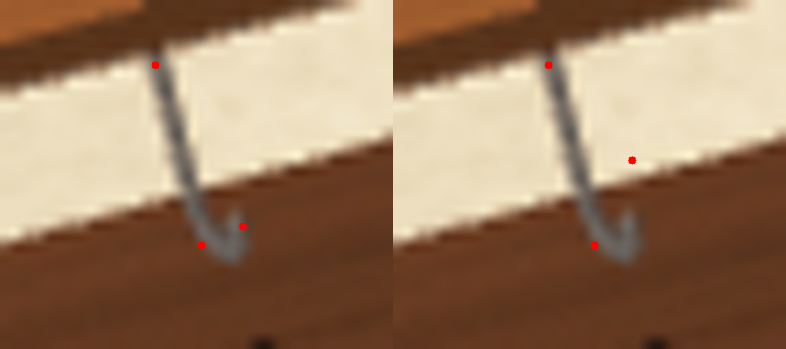

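The projected J matches a hook yaw of about 0.48 rad (left half, with the tip dot on the tip). That is close to the bail yaw, so I'll turn the jaws to the handle's flats and descend.

Call:
jog_arm([
  [-0.0026,-0.0008,0],
  [-0.0026,-0.0008,0],
  [-0.0026,-0.0008,0],
  [-0.0026,-0.0008,0.01],
  [-0.0026,-0.0008,0.02],
], gripper=[0,0,0,0,0], roll=[-0.14,-0.28,-0.42,-0.56,-0.66])

```text
time_s: 3.75
ee_pos: [0.4575, -0.3186, 0.2217]
tcp_rot: [0.001, 0.516, 0.856, -0.0]
force: [-0.4, -0.9, 0.2]
opening: 0.0427
```

Call:
jog_arm([
  [0,0,0],
  [0,0,0.01],
  [0,0,0.02],
  [0,0,0.02],
  [0,0,0.02],
], gripper=[0,0,0,0,0], roll=[0,0,0,0,0])

```text
time_s: 4.25
ee_pos: [0.4565, -0.3194, 0.201]
tcp_rot: [-0.0, 0.519, 0.855, 0.0]
force: [-0.5, -0.5, -0.4]
opening: 0.0423
```

Call:
jog_arm([
  [0.0008,0.0015,0.02],
  [0.0008,0.0015,0.045],
  [0.0008,0.0015,0.07],
  [0.0008,0.0015,0.07],
  [0.0008,0.0015,0.07],
], gripper=[0,0,0,0,0], roll=[0,0,0,0,0])

```text
time_s: 4.75
ee_pos: [0.4577, -0.3184, 0.1319]
tcp_rot: [-0.0, 0.519, 0.855, 0.0]
force: [0.5, -0.1, 0.8]
opening: 0.0426
```

Call:
jog_arm([
  [0,0,0],
  [0,0,0],
  [0,0,0],
  [0,0,0],
  [0,0,0],
], gripper=[-0.4,-1,-1,-1,-1], roll=[0,0,0,0,0], force=40)

```text
time_s: 5.25
ee_pos: [0.4585, -0.3191, 0.1334]
tcp_rot: [0.002, 0.519, 0.855, -0.0]
force: [-0.2, -0.2, 6.2]
opening: 0.0137
```

Call:
jog_arm([
  [0,0,-0.006],
  [0,0,-0.012],
  [0.006,-0.008,-0.012],
  [0.018,-0.023,-0.012],
  [0.03,-0.039,-0.012],
], gripper=[-1,-1,-1,-1,-1], roll=[0,0,0,0,0])

```text
time_s: 5.75
ee_pos: [0.4081, -0.3089, 0.1431]
tcp_rot: [-0.0, 0.519, 0.855, 0.0]
force: [0.2, -0.3, -0.8]
opening: 0.0136
```

Call:
jog_arm([
  [0.013,-0.016,0],
  [0.025,-0.032,0],
  [0.025,-0.032,-0.04],
  [0.025,-0.032,-0.09],
  [0.025,-0.032,-0.14],
], gripper=[-1,-1,-1,-1,-1], roll=[0,0,0,0,0])

```text
time_s: 6.25
ee_pos: [0.3678, -0.301, 0.2837]
tcp_rot: [-0.001, 0.519, 0.855, 0.001]
force: [1.0, -1.0, -0.5]
opening: 0.0136
```

```bash
python3 - <<'E'
from h import *
st=r.read_state();print(st['time_s'],st['ee_pos'],st['tcp_rot'],st['force'],st['opening'],st['qpos'])
save('wrist','w4.png')
save('scene','s2.png')
a=cv2.imread('pics/raw_w4.png');b=cv2.imread('pics/raw_s2.png')
u,v=proj('scene',np.array(st['ee_pos'])+[0,0,-.05]).astype(int);print(u,v)
x0,y0=max(0,u-60),max(0,v-60)
cv2.imwrite('pics/w4b.png',np.hstack([a[:,130:382],cv2.resize(b[y0:y0+120,x0:x0+120],(384,384),interpolation=cv2.INTER_CUBIC)]));print(x0,y0)
E
```

```text
6.25 [ 0.36781099 -0.30103459  0.28373952] [-1.33196917e-03  5.19343563e-01  8.54564337e-01  5.32773007e-04] [ 0.97428936 -1.03310313 -0.52851841] 0.013556222198564123 [-7.99114511e-01 -3.00644634e-01  1.95935931e+00  3.66050444e-04
  1.48572384e+00 -1.27777597e+00]
106 171
46 111
```

View pics/w4b.png

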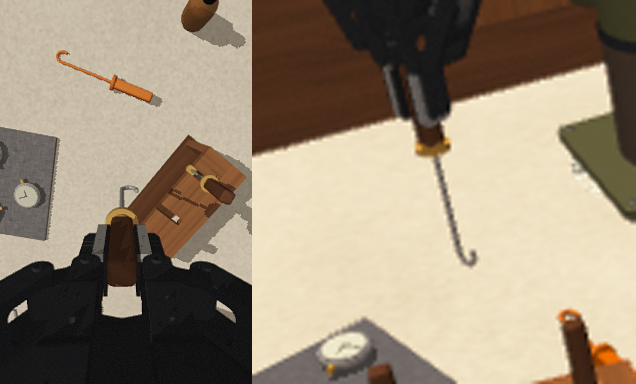

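Call:
jog_arm([
  [0.018,0.031,0],
  [0.041,0.07,0],
  [0.064,0.11,0],
  [0.087,0.15,0],
  [0.11,0.19,0],
], gripper=[-1,-1,-1,-1,-1], roll=[0,0,0,0,0])

```text
time_s: 6.85
ee_pos: [0.487, -0.1151, 0.2826]
tcp_rot: [-0.0, 0.519, 0.855, 0.0]
force: [0.8, -1.7, -1.0]
opening: 0.0133
```

Call:
jog_arm([
  [0.023,0.04,0],
  [0.046,0.08,0],
  [0.062,0.106,0],
  [0.0725,0.1233,0],
  [0.0725,0.1233,0],
], gripper=[-1,-1,-1,-1,-1], roll=[0,0,0,0,0])

```text
time_s: 7.35
ee_pos: [0.563, 0.0063, 0.2821]
tcp_rot: [-0.001, 0.518, 0.856, -0.0]
force: [0.2, -0.7, -1.4]
opening: 0.0133
```

Call:
jog_arm([
  [0,0,0.004],
  [0,0,0.008],
  [0,0,0.008],
], gripper=[-1,-1,-1], roll=[0,0,0])

```text
time_s: 7.65
ee_pos: [0.5621, 0.0033, 0.2741]
tcp_rot: [-0.001, 0.52, 0.854, -0.0]
force: [-0.1, 0.8, -0.1]
opening: 0.0135
```

```bash
python3 - <<'E'
from h import *
np.set_printoptions(precision=4,suppress=True)
st=r.read_state();print(st['time_s'],st['ee_pos'],st['tcp_rot'],st['force'],st['opening'])
R=quat(st['tcp_rot']);w=lambda p:np.array(st['ee_pos'])+R@np.array(p)
u,v=proj('wrist',w([0,0,.1114]),st).astype(int)
c=(u-55,v-60,u+55,v+30);print(c)
print('org',proj('wrist',w([0,0,.1114]),st),'tip',proj('wrist',w([0,.014,.0994]),st),'collar',proj('wrist',w([0,0,.0234]),st))
print('peak',proj('wrist',(.581,.0155,.081),st))
save('wrist','w5.png',c,7)
E
```

```text
7.65 [0.5621 0.0033 0.2741] [-0.0008  0.5198  0.8543 -0.0005] [-0.1391  0.8221 -0.131 ] 0.013469766773617383
(np.int64(195), np.int64(129), np.int64(305), np.int64(219))
org [250.2949 189.0732] tip [265.0608 192.4533] collar [249.7335 223.9145]
peak [268.2709 170.694 ]
```

View pics/w5.png

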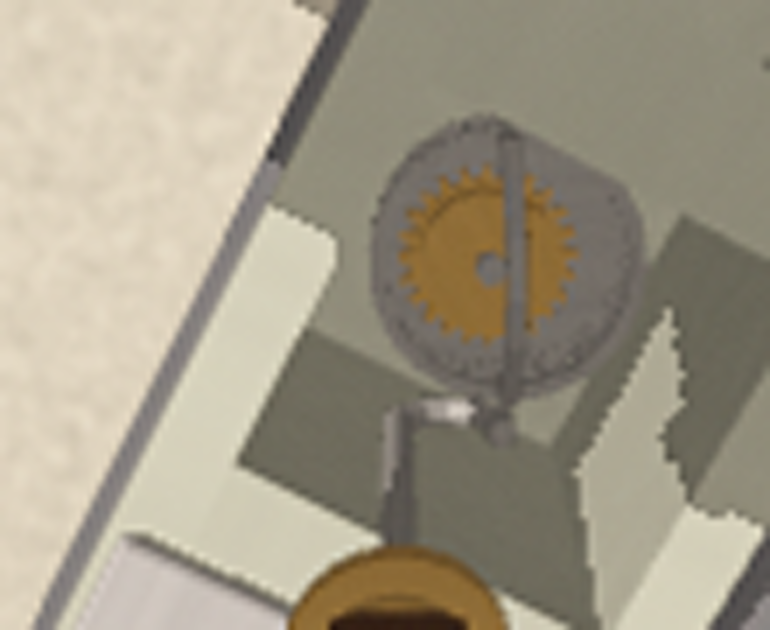

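The picture shows the bail vertical at x≈514, the J corner at (400,412) and the tip at (497,425). The hook is aligned with the bail and about 21 mm beside it, so I'll back off 2 mm and descend.

Call:
jog_arm([
  [0,-0.002,0.01],
  [0,-0.002,0.035],
  [0,-0.002,0.06],
  [0,-0.002,0.07],
  [0,-0.002,0.07],
], gripper=[-1,-1,-1,-1,-1], roll=[0,0,0,0,0])

```text
time_s: 8.2
ee_pos: [0.5599, 0.0032, 0.203]
tcp_rot: [-0.002, 0.519, 0.855, -0.001]
force: [-0.0, -0.5, -0.5]
opening: 0.014
```

Call:
jog_arm([
  [0,0,0.012],
  [0,0,0.024],
  [0,0,0.034],
  [0,0,0.034],
  [0,0,0.034],
], gripper=[-1,-1,-1,-1,-1], roll=[0,0,0,0,0])

```text
time_s: 8.7
ee_pos: [0.5613, 0.0033, 0.1711]
tcp_rot: [-0.0, 0.519, 0.855, -0.0]
force: [0.7, -0.5, -0.2]
opening: 0.0135
```

Call:
jog_arm([
  [0,0.005,0.001],
  [0,0.01,0.001],
  [0,0.0165,0.001],
  [0,0.0165,0.001],
  [0,0.0165,0.001],
], gripper=[-1,-1,-1,-1,-1], roll=[0,0,0,0,0])

```text
time_s: 9.2
ee_pos: [0.5763, 0.0111, 0.1705]
tcp_rot: [0.0, 0.519, 0.855, -0.0]
force: [-0.0, -1.2, -0.7]
opening: 0.0137
```

Call:
jog_arm([
  [0,0,-0.008],
  [0,0,-0.016],
  [0,0,-0.024],
  [0,0,-0.03],
  [0,0,-0.03],
], gripper=[-1,-1,-1,-1,-1], roll=[0,0,0,0,0])

```text
time_s: 9.7
ee_pos: [0.5766, 0.0108, 0.202]
tcp_rot: [0.001, 0.519, 0.855, 0.001]
force: [0.0, 1.1, -1.7]
opening: 0.0132
```

```bash
python3 - <<'E'
from h import *
fs=[]
for i in range(4):
    save('wrist','w6.png'); fs.append(r.read_state()['force'])
print(np.mean(fs,0),r.read_state()['ee_pos'])
E
```

```text
[ 0.16026686  0.41446594 -1.69676381] [0.57564382 0.01090603 0.19981256]
```

Call:
jog_arm([
  [0,0,-0.008],
  [0,0,-0.018],
  [0,0,-0.03],
  [0,0,-0.042],
  [0,0,-0.054],
], gripper=[-1,-1,-1,-1,-1], roll=[0,0,0,0,0])

```text
time_s: 10.4
ee_pos: [0.5763, 0.0109, 0.2562]
tcp_rot: [0.001, 0.519, 0.855, 0.0]
force: [0.5, 0.7, -2.2]
opening: 0.0133
```

Call:
jog_arm([
  [0,0,-0.014],
  [0,0,-0.028],
  [0,0,-0.042],
  [0,0,-0.056],
  [0,0,-0.066],
], gripper=[-1,-1,-1,-1,-1], roll=[0,0,0,0,0])

```text
time_s: 10.9
ee_pos: [0.5763, 0.0109, 0.3223]
tcp_rot: [0.001, 0.519, 0.855, 0.0]
force: [0.1, -0.2, -2.1]
opening: 0.0134
```

Call:
jog_arm([
  [0,0,-0.005],
  [0,0,-0.01],
  [0,0,-0.01],
  [0,0,-0.01],
  [0,0,-0.01],
], gripper=[-1,-1,-1,-1,-1], roll=[0,0,0,0,0])

```text
time_s: 11.4
ee_pos: [0.5757, 0.0109, 0.3295]
tcp_rot: [-0.001, 0.519, 0.855, -0.0]
force: [-0.2, 0.8, -2.0]
opening: 0.0136
```

```bash
python3 - <<'E'
from h import *
fs=[]
for i in range(2):
    save('wrist','w7.png'); fs.append(r.read_state()['force'])
st=r.read_state()
print(np.mean(fs,0),st['ee_pos'],st['qpos'])
a=cv2.imread('pics/raw_w7.png');save('scene','s7.png');b=cv2.imread('pics/raw_s7.png')
u,v=proj('scene',np.array(st['ee_pos'])+[0,0,-.11]).astype(int)
x0,y0=max(0,u-48),max(0,v-48)
cv2.imwrite('pics/w7b.png',np.hstack([a[:,100:400],cv2.resize(b[y0:y0+96,x0:x0+96],(384,384),interpolation=cv2.INTER_CUBIC)]))
E
```

```text
[-0.04146578 -0.22696863 -1.87891299] [0.57577732 0.01092891 0.3297018 ] [-7.42323048e-02 -8.18602184e-02  1.69593075e+00  3.08068501e-06
  1.52867795e+00 -5.53241281e-01]
```

Call:
jog_arm([
  [0.003,0,0],
  [0.01,0.001,0],
  [0.021,0.002,0],
  [0.035,0.003,0],
  [0.052,0.004,0],
], gripper=[-1,-1,-1,-1,-1], roll=[0,0,0,0,0])

```text
time_s: 12.05
ee_pos: [0.555, 0.0601, 0.3304]
tcp_rot: [-0.0, 0.519, 0.855, 0.0]
force: [-0.7, -0.1, -3.1]
opening: 0.0134
```

Call:
jog_arm([
  [0.019,0.001,0],
  [0.039,0.003,0],
  [0.059,0.004,0],
  [0.079,0.005,0],
  [0.099,0.007,0],
], gripper=[-1,-1,-1,-1,-1], roll=[0,0,0,0,0])

```text
time_s: 12.55
ee_pos: [0.515, 0.1518, 0.3306]
tcp_rot: [0.0, 0.519, 0.855, 0.0]
force: [1.0, -0.4, -2.7]
opening: 0.0135
```

Call:
jog_arm([
  [0.019,0.001,0],
  [0.037,0.002,0],
  [0.054,0.003,0],
  [0.069,0.004,0],
  [0.08,0.005,0],
], gripper=[-1,-1,-1,-1,-1], roll=[0,0,0,0,0])

```text
time_s: 13.05
ee_pos: [0.4827, 0.2248, 0.3305]
tcp_rot: [-0.0, 0.519, 0.855, 0.0]
force: [-0.4, 1.0, -2.1]
opening: 0.013
```

Call:
jog_arm([
  [0.008,0,0],
  [0.012,0,0],
  [0.013,0,0],
  [0.013,0,0],
  [0.013,0,0],
], gripper=[-1,-1,-1,-1,-1], roll=[0,0,0,0,0])

```text
time_s: 13.55
ee_pos: [0.478, 0.2344, 0.3303]
tcp_rot: [0.0, 0.52, 0.854, -0.0]
force: [0.4, 0.3, -1.8]
opening: 0.0135
```

```bash
python3 - <<'E'
from h import *
fs=[]
for i in range(2):
    save('wrist','w8.png'); fs.append(r.read_state()['force'])
save('top','t8.png')
st=r.read_state()
print(np.mean(fs,0),st['time_s'],st['ee_pos'])
a=cv2.imread('pics/raw_w8.png');save('scene','s8.png');b=cv2.imread('pics/raw_s8.png')
u,v=proj('scene',np.array(st['ee_pos'])+[0,0,-.12]).astype(int)
x0,y0=max(0,u-48),max(0,v-48)
cv2.imwrite('pics/w8b.png',np.hstack([a[:,60:440],cv2.resize(b[y0:y0+96,x0:x0+96],(384,384),interpolation=cv2.INTER_CUBIC)]))
E
```

```text
[-0.0065424  -0.0221208  -2.65943009] 13.7 [0.47793915 0.23445949 0.33034186]
```

View pics/w8b.png

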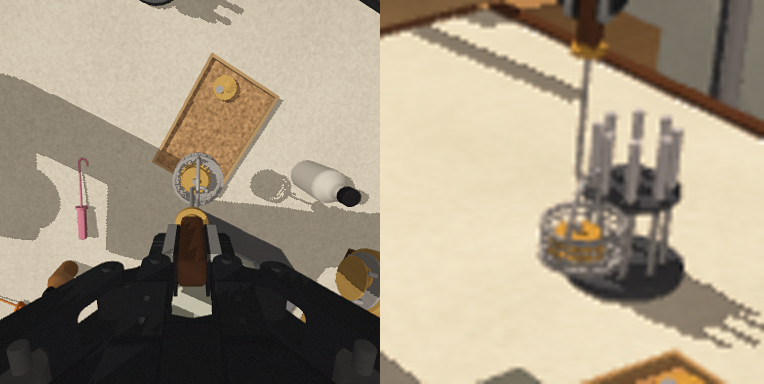

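The basket hangs level with the barrel in it, over the clear half of the tray. Next I'll check the tray position from this view.

```bash
python3 - <<'E'
from h import *
st=r.read_state();f=lambda u,v:atz('wrist',(u+60,v),.014,st)
A,B,C=f(211,54),f(281,98),f(153,160)
print(A,B,C,'centre',(B+C)/2,np.linalg.norm(A-B),np.linalg.norm(A-C))
c=(B+C)/2; yv=(A-C)/np.linalg.norm(A-C);print('yaxis',yv,'target -.045',c-.045*yv)
R=quat(st['tcp_rot']);b=np.array(st['ee_pos'])+R@np.array([.002,.008,.1]);print('bail',b,'rel y',(b-c)@yv,'rel x',(b-c)@[yv[1],-yv[0],0])
E
```

```text
[0.43112302 0.39320038 0.014     ] [0.5633768  0.38872558 0.014     ] [0.42163539 0.20065485 0.014     ] centre [0.49250609 0.29469021 0.014     ] 0.13232946249482144 0.19277914152443856
yaxis [4.92150215e-02 9.98788207e-01 2.87952062e-16] target -.045 [0.49029142 0.24974475 0.014     ]
bail [0.48409286 0.23997985 0.23036803] rel y -0.055058120124867264 rel x -0.0057104725729009605
```

Call:
jog_arm([
  [0.001,0.002,0.004],
  [0.002,0.004,0.012],
  [0.004,0.006,0.024],
  [0.005,0.008,0.038],
  [0.005,0.008,0.052],
], gripper=[-1,-1,-1,-1,-1], roll=[0,0,0,0,0])

```text
time_s: 14.25
ee_pos: [0.4823, 0.2431, 0.2763]
tcp_rot: [-0.0, 0.519, 0.855, -0.001]
force: [0.3, 0.7, -2.2]
opening: 0.0132
```

Call:
jog_arm([
  [0,0,0.016],
  [0,0,0.032],
  [0,0,0.048],
  [0,0,0.062],
  [0,0,0.074],
], gripper=[-1,-1,-1,-1,-1], roll=[0,0,0,0,0])

```text
time_s: 14.75
ee_pos: [0.4822, 0.2428, 0.2028]
tcp_rot: [-0.0, 0.519, 0.855, -0.0]
force: [0.7, -0.2, -2.1]
opening: 0.0129
```

Call:
jog_arm([
  [0,0,0.008],
  [0,0,0.014],
  [0,0,0.018],
  [0,0,0.021],
  [0,0,0.024],
], gripper=[-1,-1,-1,-1,-1], roll=[0,0,0,0,0])

```text
time_s: 15.25
ee_pos: [0.4829, 0.2431, 0.1808]
tcp_rot: [0.0, 0.519, 0.855, 0.0]
force: [0.7, 0.5, -1.6]
opening: 0.0133
```

Call:
jog_arm([
  [0,0,0.003],
  [0,0,0.006],
  [0,0,0.009],
  [0,0,0.012],
  [0,0,0.015],
], gripper=[-1,-1,-1,-1,-1], roll=[0,0,0,0,0])

```text
time_s: 15.75
ee_pos: [0.4828, 0.2431, 0.1655]
tcp_rot: [0.0, 0.519, 0.855, 0.0]
force: [0.1, -0.3, -1.0]
opening: 0.0138
```

```bash
python3 - <<'E'
from h import *
fs=[]
for i in range(5):
    save('wrist','w9.png'); fs.append(r.read_state()['force'])
st=r.read_state();print(np.mean(fs,0),st['time_s'],st['ee_pos'])
E
```

```text
[ 0.41939176 -0.21544699 -0.57869408] 16.0 [0.48281286 0.24300405 0.16579107]
```

Call:
jog_arm([
  [0,0,0.003],
  [0,0,0.007],
  [0,0,0.011],
  [0,0,0.0135],
  [0,0,0.0135],
], gripper=[-1,-1,-1,-1,-1], roll=[0,0,0,0,0])

```text
time_s: 16.5
ee_pos: [0.4821, 0.2428, 0.1511]
tcp_rot: [-0.0, 0.519, 0.855, -0.001]
force: [-0.3, -0.4, 0.4]
opening: 0.0136
```

```bash
python3 - <<'E'
from h import *
fs=[]
for i in range(4):
    save('wrist','w10.png'); fs.append(r.read_state()['force'])
st=r.read_state();print(np.mean(fs,0),st['time_s'],st['ee_pos'])
R=quat(st['tcp_rot']);w=lambda p:np.array(st['ee_pos'])+R@np.array(p)
print('org',proj('wrist',w([0.002,0.001,.1114]),st),'tip',proj('wrist',w([0.002,.015,.0994]),st))
E
```

```text
[-0.04389462 -0.17614393 -0.77005122] 16.7 [0.48266747 0.24300149 0.15207148]
org [251.30929777 187.11827373] tip [266.15436108 190.41575085]
```

```bash
cat >> h.py <<'E'
def barrel():
    st=r.read_state();im=r.get_image('wrist');h=cv2.cvtColor(im,cv2.COLOR_RGB2HSV)
    m=cv2.inRange(h,(12,110,90),(28,255,255));m[230:]=0
    n,_,s,c=cv2.connectedComponentsWithStats(m)
    return [(int(s[i,4]),c[i].round(1),atz('wrist',c[i],.023,st)[:2].round(4)) for i in range(1,n) if s[i,4]>60]
E
python3 - <<'E'
from h import *
print(barrel())
E
```

```text
[(20708, array([285.2, 125.3]), array([0.4854, 0.3127])), (359, array([247.3, 177.9]), array([0.4765, 0.248 ])), (175, array([265. , 177.1]), array([0.4926, 0.2573]))]
```

Call:
jog_arm([
  [0,0,0.002],
  [0,-0.003,0.002],
  [0,-0.006,0.002],
  [0,-0.009,0.002],
  [0,-0.009,0.002],
], gripper=[-1,-1,-1,-1,-1], roll=[0,0,0,0,0])

```text
time_s: 17.25
ee_pos: [0.4741, 0.2386, 0.1499]
tcp_rot: [-0.0, 0.519, 0.855, -0.0]
force: [0.1, -1.0, -1.2]
opening: 0.0132
```

```bash
python3 - <<'E'
from h import *
print(barrel());fs=[]
for i in range(4):
    r.get_image('wrist'); fs.append(r.read_state()['force'])
print(np.mean(fs,0),r.read_state()['ee_pos'])
E
```

```text
[(21026, array([295. , 125.4]), array([0.4851, 0.3126])), (326, array([257.1, 175.8]), array([0.4757, 0.2508])), (181, array([274.6, 179.6]), array([0.4937, 0.2555])), (76, array([260.2, 193. ]), array([0.4872, 0.2359]))]
[-0.36323441 -0.25093656 -0.25781672] [0.47462695 0.23885671 0.14996165]
```

Call:
jog_arm([
  [0,-0.003,0],
  [0,-0.007,0],
  [0,-0.011,0],
  [0,-0.014,0],
  [0,-0.014,0],
], gripper=[-1,-1,-1,-1,-1], roll=[0,0,0,0,0])

```text
time_s: 18.0
ee_pos: [0.4617, 0.2321, 0.1499]
tcp_rot: [-0.0, 0.519, 0.855, -0.0]
force: [-0.4, 0.0, -0.6]
opening: 0.0135
```

```bash
python3 - <<'E'
from h import *
print(barrel());print(r.read_state()['ee_pos'],r.read_state()['force'])
E
```

```text
[(21068, array([308.6, 125.9]), array([0.4848, 0.3119])), (524, array([272.5, 180.1]), array([0.4796, 0.2476])), (119, array([288.9, 179.7]), array([0.4945, 0.2558]))]
[0.46193186 0.23225634 0.14992538] [ 0.4314592  -0.18432368 -0.33993837]
```

Call:
jog_arm([
  [0,0,-0.01],
  [0,0,-0.025],
  [0,0,-0.06],
  [0,0,-0.1],
  [0,0,-0.14],
], gripper=[-1,-1,-1,-1,-1], roll=[0,0,0,0,0])

```text
time_s: 18.55
ee_pos: [0.4622, 0.2324, 0.2929]
tcp_rot: [0.0, 0.519, 0.855, 0.001]
force: [0.7, 0.4, -0.6]
opening: 0.0132
```

```bash
python3 - <<'E'
from h import *
print(barrel());print(r.read_state()['ee_pos'],r.read_state()['force'])
E
```

```text
[(9571, array([287.9, 126.3]), array([0.4871, 0.3066])), (227, array([264.2, 159.6]), array([0.4793, 0.2458])), (73, array([275.5, 159.1]), array([0.4945, 0.2545])), (309, array([250.9, 214.7]), array([0.503, 0.155]))]
[0.46508036 0.23351803 0.30186434] [0.68595569 1.17822093 5.35816861]
```

Call:
jog_arm([
  [-0.016,-0.012,0],
  [-0.05,-0.037,0],
  [-0.085,-0.065,0],
  [-0.12,-0.092,0],
  [-0.155,-0.119,0],
], gripper=[-1,-1,-1,-1,-1], roll=[0,0,0,0,0])

```text
time_s: 19.1
ee_pos: [0.4277, 0.0386, 0.2916]
tcp_rot: [0.001, 0.519, 0.855, 0.001]
force: [1.0, -0.3, 0.2]
opening: 0.0136
```

Call:
jog_arm([
  [-0.035,-0.027,0],
  [-0.07,-0.054,0],
  [-0.105,-0.081,0],
  [-0.14,-0.108,0],
  [-0.175,-0.135,0],
], gripper=[-1,-1,-1,-1,-1], roll=[0,0,0,0,0])

```text
time_s: 19.6
ee_pos: [0.3884, -0.1794, 0.2918]
tcp_rot: [0.002, 0.519, 0.855, 0.0]
force: [1.6, -0.3, -0.9]
opening: 0.0134
```

Call:
jog_arm([
  [-0.035,-0.027,0],
  [-0.07,-0.054,0],
  [-0.09,-0.07,0],
  [-0.0994,-0.0756,0],
  [-0.0994,-0.0756,0],
], gripper=[-1,-1,-1,-1,-1], roll=[0,0,0,0,0])

```text
time_s: 20.1
ee_pos: [0.3675, -0.3015, 0.2907]
tcp_rot: [0.0, 0.52, 0.854, 0.0]
force: [-0.7, 0.0, -1.0]
opening: 0.0136
```

Call:
jog_arm([
  [0,0,0.03],
  [0,0,0.075],
  [0,0,0.12],
  [0,0,0.145],
  [0,0,0.145],
], gripper=[-1,-1,-1,-1,-1], roll=[0,0,0,0,0])

```text
time_s: 20.6
ee_pos: [0.3659, -0.297, 0.1407]
tcp_rot: [-0.004, 0.518, 0.855, 0.001]
force: [0.2, -0.0, 0.0]
opening: 0.0134
```

Call:
jog_arm([
  [0,0,0],
  [-0.008,0.01,0],
  [-0.016,0.02,0],
  [-0.025,0.0315,0],
  [-0.025,0.0315,0],
], gripper=[-1,-1,-1,-1,-1], roll=[0,0,0,0,0])

```text
time_s: 21.1
ee_pos: [0.4098, -0.3094, 0.1469]
tcp_rot: [0.002, 0.519, 0.855, -0.0]
force: [-0.2, -1.0, 0.7]
opening: 0.014
```

Call:
jog_arm([
  [-0.008,0.01,0],
  [-0.016,0.02,0],
  [-0.024,0.03,0],
  [-0.0305,0.0385,0],
  [-0.0305,0.0385,0],
], gripper=[-1,-1,-1,-1,-1], roll=[0,0,0,0,0])

```text
time_s: 21.6
ee_pos: [0.4568, -0.3182, 0.145]
tcp_rot: [0.001, 0.519, 0.855, -0.0]
force: [1.2, -2.0, -1.0]
opening: 0.0131
```

```bash
python3 - <<'E'
from h import *
fs=[];ps=[]
for i in range(4):
    r.get_image('wrist'); s=r.read_state(); fs.append(s['force']);ps.append(s['ee_pos'])
print(np.mean(fs,0),np.mean(ps,0))
E
```

```text
[ 0.89524248 -2.19057737 -0.88102693] [ 0.45572812 -0.31795568  0.14504012]
```

Call:
jog_arm([
  [-0.0013,-0.001,0],
  [-0.0013,-0.001,0.004],
  [-0.0013,-0.001,0.008],
  [-0.0013,-0.001,0.0105],
  [-0.0013,-0.001,0.0115],
], gripper=[-1,-1,-1,-1,-1], roll=[0,0,0,0,0])

```text
time_s: 22.3
ee_pos: [0.4545, -0.3189, 0.1334]
tcp_rot: [-0.001, 0.519, 0.855, 0.0]
force: [-2.0, 2.4, 6.2]
opening: 0.0132
```

```bash
python3 - <<'E'
from h import *
fs=[];ps=[]
for i in range(3):
    r.get_image('wrist'); s=r.read_state(); fs.append(s['force']);ps.append(s['ee_pos'])
print(np.mean(fs,0),np.mean(ps,0))
E
```

```text
[-0.89203615  0.96726488  1.10940682] [ 0.45481547 -0.31907672  0.13345789]
```

Call:
jog_arm([
  [0,0,0],
  [0,0,0],
  [0,0,0],
  [0,0,0],
  [0,0,0],
], gripper=[-0.5,-0.3,-0.1,0,0], roll=[0,0,0,0,0])

```text
time_s: 22.95
ee_pos: [0.455, -0.3192, 0.1333]
tcp_rot: [0.0, 0.519, 0.855, -0.0]
force: [-0.5, -1.0, 0.6]
opening: 0.0426
```

Call:
jog_arm([
  [0,0,-0.01],
  [0,0,-0.03],
  [0,0,-0.06],
  [0,0,-0.085],
  [0,0,-0.108],
], gripper=[0,0,0,0,0], roll=[0,0,0,0,0])

```text
time_s: 23.45
ee_pos: [0.4552, -0.3195, 0.2439]
tcp_rot: [0.001, 0.519, 0.855, -0.0]
force: [-0.3, 0.2, -0.2]
opening: 0.0432
```

Call:
jog_arm([
  [0,0,0],
  [0,0,0],
  [0,0,0],
  [0,0,0],
  [0,0,0],
], gripper=[0,0,0,0,0], roll=[0,0,0,0,0])

```text
time_s: 23.95
ee_pos: [0.4545, -0.3189, 0.24]
tcp_rot: [-0.001, 0.519, 0.855, 0.0]
force: [0.6, 0.1, -0.6]
opening: 0.0429
```

```bash
python3 - <<'E'
from h import *
np.set_printoptions(precision=4,suppress=True)
st=r.read_state();print(st['time_s'],st['ee_pos'],st['force'],st['opening'])
save('wrist','w11.png')
im=cv2.imread('pics/raw_w11.png');h=cv2.cvtColor(im,cv2.COLOR_BGR2HSV)
print('exp top',proj('wrist',(.455,-.318,.173),st),'exp collar',proj('wrist',(.455,-.318,.1145),st))
m=cv2.inRange(h,(18,110,80),(30,255,255))
n,_,s,c=cv2.connectedComponentsWithStats(m)
for i in range(1,n):
    if s[i,4]>25: print(s[i],c[i].round(1),atz('wrist',c[i],.1145,st)[:2])
# before/after in fixed cameras
a=cv2.imread('pics/raw_s1.png');save('scene','s11.png');b=cv2.imread('pics/raw_s11.png')
ta=cv2.cvtColor(a,cv2.COLOR_BGR2GRAY)
reg={'hook':(112,215,132,246),'pusher':(140,204,158,240),'brush':(80,222,100,255),'clock':(155,295,208,350),'oil':(198,190,218,226),'cap':(222,205,275,240),'solv':(385,180,413,240),'mov':(350,178,368,192),'hookJ':(122,252,136,275)}
for k,(x0,y0,x1,y1) in reg.items():
    res=cv2.matchTemplate(cv2.cvtColor(b,cv2.COLOR_BGR2GRAY)[y0-8:y1+8,x0-8:x1+8],ta[y0:y1,x0:x1],cv2.TM_CCOEFF_NORMED)
    _,v,_,p=cv2.minMaxLoc(res);print(k,round(v,3),p[0]-8,p[1]-8)
E
```

```text
23.95 [ 0.4545 -0.3189  0.24  ] [ 0.6209  0.1066 -0.5919] 0.04294888316158798
exp top [251.1964 202.8464] exp collar [251.3033 185.2198]
[275 129  25  22 169] [283.8 135.5] [ 0.4601 -0.2583]
[242 174  20  17 119] [251.3 180.3] [ 0.4525 -0.3133]
[432 217  29  26 543] [446.1 230.4] [ 0.6667 -0.2651]
[210 220  19  16  94] [220.4 224.4] [ 0.4455 -0.3724]
[484 225  12   7  46] [489.8 228.1] [ 0.707 -0.241]
[399 242  29  24 487] [413.6 254.1] [ 0.6528 -0.3047]
[452 264  10   8  49] [456.9 267.6] [ 0.7069 -0.2959]
[477 282  13  10  60] [483.5 287. ] [ 0.7508 -0.3017]
hook 0.974 0 -1
pusher 1.0 0 0
brush 1.0 0 0
clock 0.759 0 0
oil 0.928 0 0
cap 0.575 0 0
solv 0.62 0 0
mov 0.681 1 0
hookJ 0.982 0 0
```

```bash
python3 - <<'E'
from h import *
save('top','t12.png');b=cv2.imread('pics/raw_t12.png').astype(int);a=cv2.imread('pics/raw_t1.png').astype(int)
print('exp barrel',proj('top',(.4885,.248,.03)),'exp bail',proj('top',(.4885,.248,.061)))
h=cv2.cvtColor(b.astype('uint8'),cv2.COLOR_BGR2HSV)[165:220,132:210]
m=(b[...,2]-b[...,0])[165:220,132:210]; s=h[...,1]
g=b.astype('uint8')[165:220,132:210]
# low-saturation (steel) pixels within tray
q=((s<60)).astype('uint8');n,_,st,c=cv2.connectedComponentsWithStats(q)
for i in range(1,n):
    if st[i,4]>15: print('steel',st[i,:4]+[132,165,0,0],st[i,4],atz('top',c[i]+[132,165],.03)[:2])
q=cv2.inRange(h,(15,140,60),(30,255,255));n,_,st,c=cv2.connectedComponentsWithStats(q)
for i in range(1,n):
    if st[i,4]>10: print('brass',st[i],atz('top',c[i]+[132,165],.025)[:2])
E
```

```text
exp barrel [184.17151938 192.47917194] exp bail [182.28289834 190.68200062]
steel [132 165  78  55] 674 [0.53379164 0.27194208]
steel [175 185  20  20] 127 [0.48885347 0.25161773]
steel [132 216  50   4] 97 [0.41479757 0.34107263]
brass [   4    7   69   45 1305] [0.4828459  0.30949564]
brass [49 27 11 10 68] [0.47787754 0.24304206]
brass [64 29  8 10 28] [0.47246819 0.20451555]
```

```bash
python3 -c "
from station import r
print(r.hand_in())"
```

```text
the job is handed in; nothing more can be done
None
```

I lifted the basket out of the middle well with the hook, set it down in the clear half of the tray and slipped the hook out. I then hung the hook back in its middle slot and handed in at about 24 s. The hand-in reports no verdict.

**What the last checks showed:**
- **Basket:** the top camera shows a round outline 20 × 20 px, about 56 mm, at (0.489, 0.252). That fits the basket standing upright in the tray.
- **Barrel:** it is still in the basket. The wrist view before and after unhooking puts it in the same place to within about 2 mm.
- **Hook:** the handle and J match the starting scene image to within 1 px, and the gripper is clear above it.
- **Touchdown:** no force above a few newtons was read while setting the basket down.

**Weak or disagreeing checks:**
- **Barrel offset:** the top camera put the visible brass about 13 mm from the basket centre, the wrist view about 6 mm. The bail and shadow hide part of the barrel, and the basket leaves it only about 8 mm of play.
- **Bystanders:** the pusher, dust brush and oil bottle matched their starting images well. The clock, cap, solvent bottle and movement showed shifts of 1 px at most, but with weak matches (0.58 to 0.76), perhaps from changed shadows. I did not check the spare basket at the end.
- **Pictures:** I had used all 12, so everything after setting the basket down was checked by code only.

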